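# Find the proud tile in the serving tray and tamp it level

## Task

One of the six terracotta tiles in the serving tray stands slightly proud, so glasses wobble on it. Touch the tiles lightly with the hand tamper to find the proud one, press it down gently until it is level with the others without sinking it or any other tile below them, and stand the tamper back upright on its cork coaster. Leave everything else on the table where it is.

Things in the scene. Friction and masses are not known exactly. Their poses are not given: they have to be found in the camera images.
- mat: black leather placemat, 260 x 330 x 3 mm, fixed flat on the table; origin at the centre of its underside, x along the short side, y along the long side. A dark wooden serving tray is fixed on it, centred and square with it.
- tray_mid (a point): centre of the mat's top, 3 mm above the table, axes as the mat's; about it stands the tray: outside 230 (mat x) x 300 (mat y) mm, its 10 mm thick rim 18 mm higher than the level tile faces, a brass bar handle over the middle of each short end rising to 39 mm above those faces. The tray's floor lies 4 mm below them.
- tiles_mid (a point): same point again, for the tiles: six identical terracotta tiles 50 x 50 mm, centres at mat x = -27 and +27 mm, mat y = -54, 0 and +54 mm. Five are level with one another, one (any of the six) stands 3 to 4.2 mm proud. The tray's feet are of unknown height: the level faces lie anywhere from 20 to 42 mm above the table.
- tamper: hand tamper standing upright on the cork coaster, the tool for touching and pressing the tiles: 110 mm high, 0.1 to 0.25 kg; origin at the centre of its underside, z up along its axis. Round flat black rubber foot 30 mm across and 12 mm high, steel shank 18 mm across, round pale wooden handle 28 mm across from 62 to 110 mm above the foot's underside. It is round, so any yaw will do.
- coaster: round cork coaster, 90 mm across, 5 mm thick, fixed on the table; origin at the centre of its underside.
- tile_a (a joint): height in m of the face of the one proud tile above the level of the others: 0 = level, positive = proud, negative = sunk. Where it lies in the tray is not told and changes from start to start. All tiles sit in tight beds: they bear a light touch, but pushed down with more than about 12 N a tile slides slowly down, at most to 4 mm below level, and never comes back up.
- tile_b (a joint): the same height for one of the five level tiles (0 at the start). Where it lies in the tray is not told and changes from start to start. All tiles sit in tight beds: they bear a light touch, but pushed down with more than about 12 N a tile slides slowly down, at most to 4 mm below level, and never comes back up.
- tile_c (a joint): the same height for one of the five level tiles (0 at the start). Where it lies in the tray is not told and changes from start to start. All tiles sit in tight beds: they bear a light touch, but pushed down with more than about 12 N a tile slides slowly down, at most to 4 mm below level, and never comes back up.
- tile_d (a joint): the same height for one of the five level tiles (0 at the start). Where it lies in the tray is not told and changes from start to start. All tiles sit in tight beds: they bear a light touch, but pushed down with more than about 12 N a tile slides slowly down, at most to 4 mm below level, and never comes back up.
- tile_e (a joint): the same height for one of the five level tiles (0 at the start). Where it lies in the tray is not told and changes from start to start. All tiles sit in tight beds: they bear a light touch, but pushed down with more than about 12 N a tile slides slowly down, at most to 4 mm below level, and never comes back up.
- tile_f (a joint): the same height for one of the five level tiles (0 at the start). Where it lies in the tray is not told and changes from start to start. All tiles sit in tight beds: they bear a light touch, but pushed down with more than about 12 N a tile slides slowly down, at most to 4 mm below level, and never comes back up.
- tealight: small brass tea-light holder standing on the table just beyond the coaster, 36 mm across, 16 mm high; a bystander, to be left alone. Origin at the centre of its underside.
- remote: black TV remote, 170 x 45 x 21 mm, lying on the table; a bystander, to be left alone. Origin at the centre of its underside.
- torch: green flashlight, about 120 x 32 x 32 mm, lying on the table; a bystander, to be left alone. Origin at the centre of its underside.
- mug: white mug, 80 mm across, 90 mm high; a bystander, to be left alone. Origin at the centre of its underside.
- book: thick green-covered book, 200 x 260 x 28 mm, lying flat; a bystander, to be left alone. Origin at the centre of its underside.
- case: soft blue spectacle case, 160 x 60 x 35 mm; a bystander, to be left alone. Origin at the centre of its underside.
- candle: amber glass candle jar with wooden lid, 72 mm across, 85 mm high; a bystander, to be left alone. Origin at the centre of its underside.
There are look-alikes about, which are no part of the job. Several things have the shape of the tamper; the one meant has the colours described above.

How it is judged:
By the outcome, as a careful person would: the job done as asked, in the order asked, and still so for the second after the job is handed in, with the robot touching nothing.
It also fails if it takes over 67 s, if anything falls off the work surface, if the arm or the gripper's body presses on something with over 40 N, if the wrist force passes 120 N, or if a joint passes its speed limit or range.

## Robot

A 6-joint arm with a two-finger parallel gripper is mounted at the origin on the work surface. World frame = base frame: x ahead of the robot, y to its left, z up, the work surface at z = 0. Lengths are in m, angles in rad, forces in N, time in s.
With the tool pointing down it reaches from about 0.4 to 0.825 m from the base axis. Payload 7 kg.
Tool frame: the origin (TCP) lies at the centre of the arm's flange, where the gripper is bolted on; the fingertips stand 178 mm ahead of it and the grasp point (between the pads) lies arm.tcp_to_grasp ahead of it (arm.tcp_to_grasp is the distance from the TCP to the grasp point, in m); z points along the fingers, y is the direction in which the jaws open and shut (so a half turn about z gives the same grasp; the last joint's range is limited). The gripper opens to 88 mm and grips with 3 to 60 N. Pads are 19 mm wide; open, the fingers measure 130 mm over their backs; the gripper's body (78 mm by 193 mm) begins 47 mm behind the grasp point.
Start: joints at [-0.92, 0.359, 0.012, 0, -1.224, -0.288], TCP at [0.24, -0.631, 0.405] pointing down, gripper open.
Joint ranges: [-3.07, 3.07], [-1.43, 2.12], [-1.02, 1.25], [-3.03, 1.67], [-3.05, -0], [-3.03, 3.03]. Speed limits (rad/s): [2.39, 2.39, 3.01, 3.14, 3.14, 3.14].

## Interface

Orientations are given as [roll, pitch, yaw] about the fixed x, y, z axes, in that order (R = Rz(yaw) Ry(pitch) Rx(roll)).
In Python, from station import arm gives the robot as it stands.
- The arm moves only by the tool move_arm, never from a script. Its argument "deltas" is a list of rows, each a list of 6 numbers: the shift along the world's x, y, z in mm, then the turn, a rotation vector about the world's x, y, z in degrees. In form: [[tx, ty, tz, ax, ay, az], ...]. A call has exactly 5 rows; each row shifts and turns the commanded pose from where the row before left it; what a row does not reach is not made up. A row lasts 1/12 s, in which the tool goes at most 41.7 mm and 7.16 degrees, less where a joint would pass 70% of its speed; a pose out of reach is approached as far as the arm can. A call with a gripper value outside its range is refused whole. "claw" is the closure in counts, from 0 (fully open) to 255 (shut), set as the call begins (left out, the last holds). The fingers move at their own pace and stop on an object; "squeeze" is the grip in N (left out, the last holds). Time passes only in rows, so rows that do not move let the fingers close, or fill a call up. It gives the time, the measured TCP pose, the force and the opening at its end, in the units of the state.
- arm.get_state(): the state, without advancing time (a new reading comes with each control period).
- arm.grab_frame(name): name is "scene" or "top"; returns the picture (384x512x3 uint8, red, green, blue); there is no depth.
- arm.calibration(name): a dict with "intrinsics" (3x3 intrinsics, pixels), "k1" (the pictures are not rectified: a ray, as slopes to the right and down, at radius r is drawn at 1 + k1 r^2 times it, then the intrinsics apply), "T" (4x4, takes a point from camera to world coordinates). Camera axes: x right, y up, looking along -z (the intrinsics and any distortion apply to the point x, -y, -z); pixel columns grow to the right and rows downward; lengths in m; the calibration is good to about 2 mm. A picture is of the moment at which its call begins. calibration takes no time and is no camera call.
- arm.job_done(): hands the job in, once; it reports no verdict.
Trained networks look in the newest picture that a camera, given by its name, has taken for a name from the list of things; names that differ only in an ending like _2 or _b are one class to them, and where a whole thing is asked for, a point or a joint stands for the part that bears it (a point fixed in the world has none). Each returns a list of dicts, best first, with "score" (0 to 1); they miss things now and then, are a little off and sometimes report something else, mostly with a low value. They report only what shows in the picture. A call takes as long as a camera call. They do not tell look-alikes from the thing itself.
- arm.spot_in(thing, camera): "xy" ([column, row] in pixels, amid what is visible of it).
- arm.masks_of(thing, camera): "pixels" (384x512 bool, what is visible of it) and "xy" ([column, row] in pixels, amid what is visible of it).
- arm.spot_point(thing, camera): "xy" ([column, row] in pixels: a listed point, or the origin of a listed thing).
The state is a dict: "t": time; "q": joint angles; "qd": joint speeds; "joint_efforts": joint torques, N m; "eef_pos": TCP position; "ee_rot": TCP orientation; "force": force on the tool from outside, world axes, zero at the start; "moment": the same for the moment, N m; "width": finger opening in m.
Only numpy, scipy, OpenCV 4.12 (cv2) and the standard library are available. Lean on these libraries where they do the work, as an engineer would, in place of code of your own. Each camera call takes 0.05 s, during which the arm holds its last target. There are 200 camera calls.

## Working session

There is one attempt and no reset: what is moved stays moved. The work goes in short steps, Python scripts to look and compute and a tool call to move; the robot and the scene stay as the last step left them, time stands still between calls to the robot, and variables do not carry over. Pictures are saved under pics/ and viewed, about 8 in all and at most 12, crops included, and the job is handed in when it is done.

Besides the shell and the picture viewer there is one more tool, called after "Call:" by a JSON object that holds its "method" and its "body", one argument or row to a line. move_arm: Moves the arm, as the interface text tells. Its arguments: {"type":"object","properties":{"deltas":{"type":"array","items":{"type":"array","items":{"type":"number"}}},"claw":{"type":"number"},"squeeze":{"type":"number"}},"required":["deltas"]}

```bash
ls; mkdir -p pics
python3 - <<'E'
from station import arm
import cv2,numpy as np
for n in("scene","top"):
    f=arm.grab_frame(n); cv2.imwrite(f"pics/{n}0.png",f[:,:,::-1])
    c=arm.calibration(n); print(n,c["intrinsics"],c["k1"],np.round(c["T"],3))
    for t in("tamper","coaster","tealight","mat","tray_mid"):
        try: print(t,[(np.round(d["xy"],0).tolist(),round(d["score"],2)) for d in arm.spot_point(t,n)])
        except Exception as e: print(t,e)
print(arm.get_state(),arm.tcp_to_grasp)
E
```

```text
pics
scene [[445.04166855   0.         255.95669316]
 [  0.         445.04166855 190.15332924]
 [  0.           0.           1.        ]] 0.048483698722897574 [[ 4.480e-01 -4.940e-01  7.450e-01  1.449e+00]
 [ 8.940e-01  2.470e-01 -3.740e-01 -4.240e-01]
 [ 1.000e-03  8.340e-01  5.520e-01  7.730e-01]
 [ 0.000e+00  0.000e+00  0.000e+00  1.000e+00]]
tamper [([155.0, 219.0], 0.75), ([126.0, 239.0], 0.6)]
coaster [([129.0, 236.0], 0.8)]
tealight [([126.0, 251.0], 0.65)]
mat []
tray_mid []
top [[462.08110829   0.         256.30007475]
 [  0.         462.08110829 185.98965062]
 [  0.           0.           1.        ]] 0.017493322732340645 [[-0.013  0.989 -0.146  0.299]
 [-1.    -0.014 -0.005  0.029]
 [-0.007  0.145  0.989  1.447]
 [ 0.     0.     0.     1.   ]]
tamper [([398.0, 187.0], 0.72), ([371.0, 201.0], 0.55), ([341.0, 216.0], 0.46)]
coaster [([372.0, 200.0], 0.86)]
tealight [([375.0, 180.0], 0.62)]
mat []
tray_mid []
{'t': 0.6, 'q': array([-9.19883414e-01,  3.58571922e-01,  1.19140695e-02, -1.19149390e-05,
       -1.22412041e+00, -2.88118653e-01]), 'qd': array([-2.66932280e-03,  2.30787742e-03, -1.41783577e-03, -9.30648756e-04,
       -4.61409885e-04,  9.20863444e-05]), 'joint_efforts': array([-3.42016492e-04, -5.81994116e+01,  2.93175495e+01,  6.99979350e+00,
        1.23098979e-02, -3.65629865e-05]), 'eef_pos': array([ 0.23953475, -0.63103965,  0.4046834 ]), 'ee_rot': array([-3.14157851e+00,  1.58784488e-05, -2.77880244e+00]), 'force': array([ 0.13395678, -0.74950613, -0.64418129]), 'moment': array([ 0.0180951 , -0.05228298,  0.0119248 ]), 'width': 0.08767771484736575} 0.1593
```

View pics/scene0.png

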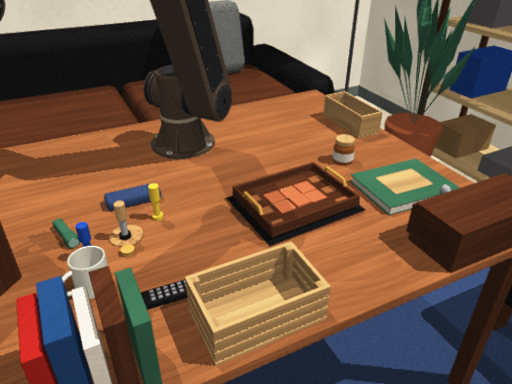

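View pics/top0.png

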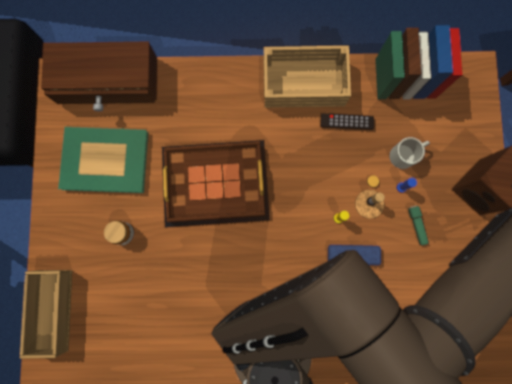

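Candidates for the tamper: yellow one (scene 155,200 / top 342,216), blue one (scene 83,235 / top 406,186), and the pale-wood one on the coaster (scene 121,220 / top 371,202). I choose the one on the coaster and will check it in a close crop.

```bash
cat > h.py <<'E'
from station import arm
import cv2,numpy as np
def ray(n,uv):
    c=arm.calibration(n);K=np.array(c["intrinsics"]);T=np.array(c["T"])
    d=(np.array(uv,float)-K[:2,2])/[K[0,0],K[1,1]]
    s=d.copy()
    for _ in range(20): s=d/(1+c["k1"]*(s@s))
    v=T[:3,:3]@np.array([s[0],-s[1],-1]); return T[:3,3],v
def at_z(n,uv,z):
    o,v=ray(n,uv); return o+v*(z-o[2])/v[2]
def proj(n,P):
    c=arm.calibration(n);K=np.array(c["intrinsics"]);T=np.array(c["T"])
    p=T[:3,:3].T@(np.array(P,float)-T[:3,3]); s=np.array([p[0],-p[1]])/-p[2]
    s=s*(1+c["k1"]*(s@s)); return K[:2,:2]@s+K[:2,2]
def tri(a,b):
    # least squares meeting of rays (cam,uv)
    A=np.zeros((3,3));y=np.zeros(3)
    for n,uv in(a,b):
        o,v=ray(n,uv);v=v/np.linalg.norm(v);M=np.eye(3)-np.outer(v,v);A+=M;y+=M@o
    return np.linalg.solve(A,y)
E
python3 - <<'E'
from h import *
s=cv2.imread("pics/scene0.png");t=cv2.imread("pics/top0.png")
R=lambda im,x0,y0,w,h,k:cv2.resize(im[y0:y0+h,x0:x0+w],None,fx=k,fy=k,interpolation=cv2.INTER_CUBIC)
a=R(s,60,170,130,100,3);b=R(t,320,160,130,100,3);c=R(s,225,155,140,100,3)[:, :390];d=R(t,150,130,130,100,3)
cv2.imwrite("pics/crop1.png",np.vstack([np.hstack([a,b]),np.hstack([c,d])]))
for n in("scene","top"):
    for th in("tamper","coaster","tealight","mug","torch"):
        for m in arm.masks_of(th,n)[:3]:
            p=m["pixels"];ys,xs=np.where(p)
            print(n,th,round(m["score"],2),np.round(m["xy"],1),len(xs),[xs.min(),xs.max(),ys.min(),ys.max()],np.round(at_z(n,(xs.mean(),ys.mean()),{"coaster":.005,"tealight":.016,"mug":.045,"torch":.016}.get(th,.06)),3))
E
```

```text
scene tamper 0.78 [154.6 202.2] 280 [np.int64(149), np.int64(162), np.int64(185), np.int64(219)] [ 0.416 -0.22   0.06 ]
scene tamper 0.74 [120.4 221.5] 352 [np.int64(114), np.int64(129), np.int64(202), np.int64(239)] [ 0.455 -0.32   0.06 ]
scene tamper 0.57 [288.6 230.7] 1152 [np.int64(227), np.int64(364), np.int64(196), np.int64(246)] [0.667 0.072 0.06 ]
scene coaster 0.63 [129.8 236.1] 423 [np.int64(110), np.int64(143), np.int64(225), np.int64(246)] [ 0.456 -0.316  0.005]
scene tealight 0.65 [126.6 251.8] 162 [np.int64(121), np.int64(135), np.int64(243), np.int64(256)] [ 0.528 -0.327  0.016]
scene mug 0.68 [ 84.  264.7] 1218 [np.int64(62), np.int64(106), np.int64(246), np.int64(298)] [ 0.576 -0.435  0.045]
scene torch 0.85 [ 65.5 230.1] 450 [np.int64(52), np.int64(79), np.int64(218), np.int64(248)] [ 0.386 -0.458  0.016]
scene torch 0.43 [282.8 206.7] 185 [np.int64(274), np.int64(294), np.int64(200), np.int64(213)] [0.54  0.123 0.016]
top tamper 0.64 [248.5 216.9] 760 [np.int64(166), np.int64(269), np.int64(140), np.int64(226)] [0.447 0.094 0.06 ]
top tamper 0.63 [377.7 199.6] 150 
[... 434 characters left out ...]
]
top coaster 0.34 [226.8 170.2] 265 [np.int64(223), np.int64(239), np.int64(162), np.int64(179)] [0.562 0.114 0.005]
top tealight 0.43 [375.6 179.3] 99 [np.int64(367), np.int64(378), np.int64(174), np.int64(185)] [ 0.525 -0.327  0.016]
top tealight 0.43 [213.8 189.2] 208 [np.int64(207), np.int64(221), np.int64(183), np.int64(197)] [0.499 0.168 0.016]
top mug 0.71 [408.2 150. ] 860 [np.int64(390), np.int64(428), np.int64(136), np.int64(167)] [ 0.605 -0.433  0.045]
top mug 0.58 [369.  206.7] 483 [np.int64(356), np.int64(383), np.int64(190), np.int64(219)] [ 0.442 -0.302  0.045]
top torch 0.75 [418.4 224.8] 372 [np.int64(409), np.int64(427), np.int64(207), np.int64(245)] [ 0.38  -0.46   0.016]
```

View pics/crop1.png

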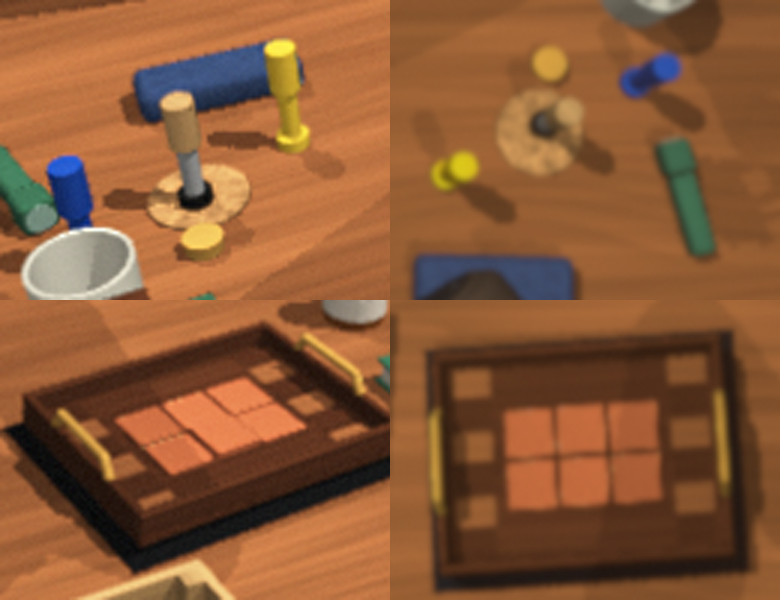

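The crop confirms the tamper on the coaster: pale wood handle, steel shank and black foot, with the handle top at scene (119,203) / top (379,197) and the foot at scene (125,235) / top (371,201). The tile in the middle column, far row looks offset in the scene view, so it may be the proud one. I'll test that by touch. Next I measure the tamper, coaster and tile grid.

Run:
```python
from h import *
from scipy.optimize import least_squares
print("handle top",tri(("scene",(119.3,203.3)),("top",(379.3,196.7))))
print("foot",at_z("scene",(125.3,235.3),.005),at_z("top",(371,201.3),.017))
print("coaster",at_z("scene",(126.3,235.3),.005),at_z("top",(369.7,203.7),.005))
C={}
for n,(x0,y0,x1,y1) in {"scene":(255,175,340,220),"top":(180,155,248,208)}.items():
    im=cv2.imread(f"pics/{n}0.png");hsv=cv2.cvtColor(im,cv2.COLOR_BGR2HSV)
    m=((hsv[:,:,0]<14)&(hsv[:,:,1]>110)&(hsv[:,:,2]>(150 if n=="scene" else 120))).astype(np.uint8)
    r=np.zeros_like(m);r[y0:y1,x0:x1]=m[y0:y1,x0:x1]
    r=cv2.morphologyEx(r,cv2.MORPH_CLOSE,np.ones((3,3)))
    c=max(cv2.findContours(r,0,2)[0],key=cv2.contourArea); C[n]=cv2.convexHull(c)[:,0].astype(float)
    print(n,cv2.contourArea(c),cv2.boundingRect(c))
# fit: model-outline of grid; residual = distance of hull points to model quad
def quad(n,p):
    x,y,z,a=p;c,s=np.cos(a),np.sin(a)
    return np.array([proj(n,[x+c*u-s*v,y+s*u+c*v,z]) for u,v in((-.052,-.079),(.052,-.079),(.052,.079),(-.052,.079))])
def res(p):
    o=[]
    for n in C:
        q=quad(n,p).astype(np.float32)
        o+=[cv2.pointPolygonTest(q.reshape(-1,1,2),tuple(map(float,k)),True)-(.3) for k in C[n]]
        h=C[n].astype(np.float32).reshape(-1,1,2)
        o+=[cv2.pointPolygonTest(h,tuple(map(float,k)),True) for k in q]
    return o
for z in(.025,.035):
  for a in(0,.05,-.05):
    g=at_z("top",(214.5,181.7),z); f=least_squares(res,[g[0],g[1],z,a],x_scale=[.01,.01,.01,.1],diff_step=1e-3,loss="soft_l1")
    print(np.round(f.x,4),round(f.cost,2))
```

```text
handle top [ 0.45878066 -0.31893667  0.11518388]
foot [ 0.45197408 -0.3183115   0.005     ] [ 0.4562176  -0.31964925  0.017     ]
coaster [ 0.45318209 -0.31592114  0.005     ] [ 0.45004611 -0.31814636  0.005     ]
scene 1125.0 (264, 176, 69, 37)
top 1662.0 (188, 163, 53, 37)
[0.5248 0.1697 0.0333 0.0603] 46.21
[0.5248 0.1697 0.0333 0.0602] 46.21
[0.5248 0.1697 0.0333 0.0603] 46.21
[0.5248 0.1697 0.0333 0.0602] 46.21
[0.5248 0.1697 0.0333 0.0603] 46.21
[0.5248 0.1697 0.0333 0.0599] 46.21
```

Estimates:
- **Tamper:** (0.457, -0.319), top at z 0.115 as expected.
- **Tile grid:** about (0.525, 0.170), z 0.033, yaw 0.06.

Setting out above the tamper.

Call:
{"method": "move_arm", "body": {
  "deltas": [
    [20,30,0,0,0,0],
    [23,33,0,0,0,0],
    [23,33,0,0,0,0],
    [23,33,0,0,0,0],
    [23,33,0,0,0,0]
  ],
  "claw": 0,
  "squeeze": 30
}}

```text
t: 1.52
eef_pos: [0.3521, -0.4675, 0.4048]
ee_rot: [-3.141, 0.0, -2.779]
force: [1.8, 0.4, -0.4]
width: 0.0876
```

Call:
{"method": "move_arm", "body": {
  "deltas": [
    [23,33,-10,0,0,0],
    [23,33,-15,0,0,0],
    [23,33,-15,0,0,0],
    [20,28,-15,0,0,0],
    [16,23,-10,0,0,0]
  ]
}}

```text
t: 1.93
eef_pos: [0.456, -0.3187, 0.3396]
ee_rot: [3.141, 0.0, -2.778]
force: [0.1, -0.4, 0.1]
width: 0.0876
```

Call:
{"method": "move_arm", "body": {
  "deltas": [
    [0,0,-10,0,0,0],
    [0,0,0,0,0,0],
    [0,0,0,0,0,0],
    [0,0,0,0,0,0],
    [0,0,0,0,0,0]
  ]
}}

```text
t: 2.35
eef_pos: [0.4549, -0.3219, 0.3313]
ee_rot: [-3.141, 0.001, -2.78]
force: [-0.3, 0.9, -0.1]
width: 0.0873
```

Run:
```python
from h import *
s=arm.get_state();print(s["eef_pos"],s["ee_rot"],s["force"],s["q"])
R=lambda im,x0,y0,w,h,k:cv2.resize(im[y0:y0+h,x0:x0+w],None,fx=k,fy=k,interpolation=cv2.INTER_CUBIC)
p=s["eef_pos"];s1=arm.grab_frame("scene")[:,:,::-1].copy();t1=arm.grab_frame("top")[:,:,::-1].copy()
a=R(s1,60,130,130,130,3);b=R(t1,310,130,130,130,3)
f=[.5248,.1697,.0333,.06];c,sn=np.cos(f[3]),np.sin(f[3])
ims=[]
for n,im,(x0,y0) in(("scene",s1,(225,150)),("top",t1,(150,125))):
    k=3;q=R(im,x0,y0,130,130,k) if n=="top" else R(im,x0,y0,145,130,k)
    for (hx,hy,z) in((.052,.079,0),(.115,.15,.018),(.13,.165,.003-f[2])):
        P=[proj(n,[f[0]+c*u-sn*v,f[1]+sn*u+c*v,f[2]+z]) for u,v in((-hx,-hy),(hx,-hy),(hx,hy),(-hx,hy))]
        cv2.polylines(q,[np.round((np.array(P)-[x0,y0]+.5)*k-.5).astype(np.int32)],True,(0,255,0),1)
    ims.append(q[:,:390])
cv2.imwrite("pics/crop2.png",cv2.resize(np.vstack([np.hstack([a,b]),np.hstack(ims)]),(600,600)))
```

```text
[ 0.45487056 -0.32186005  0.33133466] [-3.14077162e+00  8.02336984e-04 -2.78004569e+00] [-0.29916423  0.91998351 -0.07504068] [-2.64332698e-01  2.26280609e-01 -3.53105388e-01  2.33666404e-04
 -9.90279121e-01 -9.45045042e-01]
```

View pics/crop2.png

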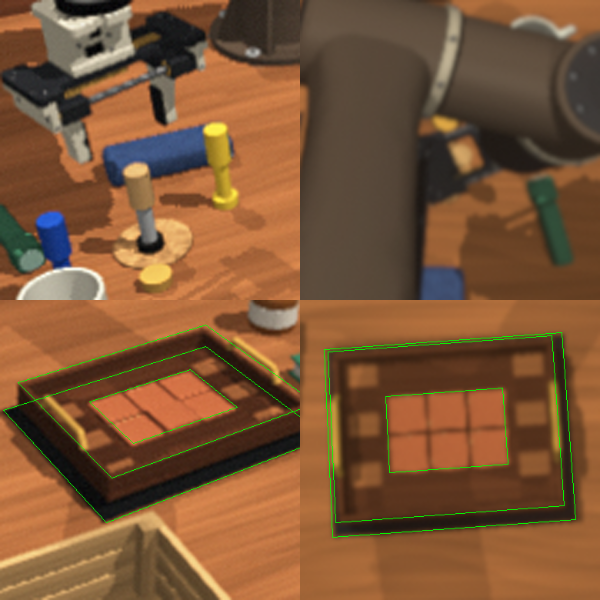

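The overlay fits the tiles, rim and mat well in both views. The gripper is above and straddling the pale-handled tamper. Descending with a small xy correction.

Call:
{"method": "move_arm", "body": {
  "deltas": [
    [2,3,-15,0,0,0],
    [0,0,-22,0,0,0],
    [0,0,-22,0,0,0],
    [0,0,-15,0,0,0],
    [0,0,-7,0,0,0]
  ]
}}

```text
t: 2.87
eef_pos: [0.4562, -0.3183, 0.2478]
ee_rot: [3.14, -0.002, -2.78]
force: [-1.4, 0.1, 0.2]
width: 0.0874
```

Call:
{"method": "move_arm", "body": {
  "deltas": [
    [0,0,0,0,0,0],
    [0,0,0,0,0,0],
    [0,0,0,0,0,0],
    [0,0,0,0,0,0],
    [0,0,0,0,0,0]
  ]
}}

```text
t: 3.28
eef_pos: [0.4574, -0.3181, 0.2506]
ee_rot: [-3.141, 0.001, -2.779]
force: [-0.5, 0.1, 0.1]
width: 0.0877
```

Run:
```python
from h import *
s=arm.get_state();print(s["eef_pos"],s["force"])
s1=arm.grab_frame("scene")[:,:,::-1]
a=cv2.resize(s1[130:260,60:190],None,fx=4,fy=4,interpolation=cv2.INTER_CUBIC)
cv2.imwrite("pics/crop3.png",a)
```

```text
[ 0.45744893 -0.31811425  0.25055399] [-0.48244344  0.06748211  0.14332989]
```

View pics/crop3.png

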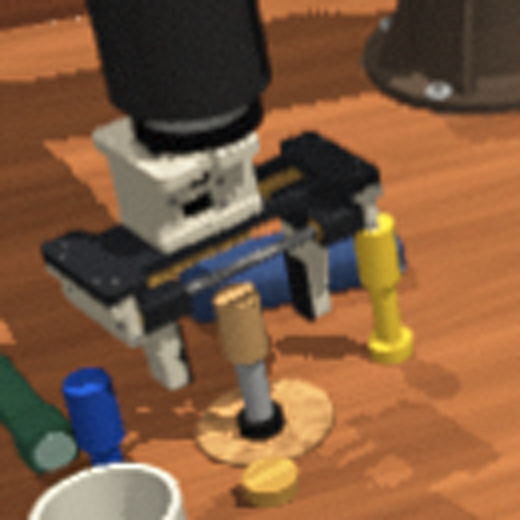

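The handle lies centred between the fingers. Closing.

Call:
{"method": "move_arm", "body": {
  "deltas": [
    [0,0,0,0,0,0],
    [0,0,0,0,0,0],
    [0,0,0,0,0,0],
    [0,0,0,0,0,0],
    [0,0,0,0,0,0]
  ],
  "claw": 255,
  "squeeze": 30
}}

```text
t: 3.75
eef_pos: [0.4572, -0.318, 0.2496]
ee_rot: [-3.142, 0.0, -2.779]
force: [-0.2, -0.7, -1.1]
width: 0.0599
```

Call:
{"method": "move_arm", "body": {
  "deltas": [
    [0,0,0,0,0,0],
    [0,0,0,0,0,0],
    [0,0,0,0,0,0],
    [0,0,0,0,0,0],
    [0,0,0,0,0,0]
  ],
  "squeeze": 45
}}

```text
t: 4.17
eef_pos: [0.4572, -0.318, 0.2495]
ee_rot: [3.142, -0.0, -2.779]
force: [0.6, -0.6, -1.3]
width: 0.0275
```

Run:
```python
from h import *
s=arm.get_state();print(s["eef_pos"],s["ee_rot"],s["force"],s["moment"],s["width"])
```

```text
[ 0.45716327 -0.31800132  0.24951672] [ 3.14157137e+00 -4.90253586e-05 -2.77883887e+00] [ 0.58298355 -0.61963531 -1.34412912] [-0.12880321 -0.20492552  0.03129281] 0.02747193443978567
```

Grip is solid (27.5 mm), and the foot sits 0.2445 m below the TCP. Lifting and carrying to above the first tile (mat -27, -54).

Call:
{"method": "move_arm", "body": {
  "deltas": [
    [0,0,15,0,0,0],
    [0,0,30,0,0,0],
    [0,0,35,0,0,0],
    [0,0,30,0,0,0],
    [0,0,20,0,0,0]
  ]
}}

```text
t: 4.58
eef_pos: [0.4573, -0.3181, 0.3826]
ee_rot: [-3.14, 0.002, -2.779]
force: [0.8, -0.4, -3.1]
width: 0.0271
```

Call:
{"method": "move_arm", "body": {
  "deltas": [
    [2,15,0,0,0,0],
    [3,25,0,0,0,0],
    [3,32,0,0,0,0],
    [3,32,0,0,0,0],
    [3,32,0,0,0,0]
  ]
}}

```text
t: 5.0
eef_pos: [0.4707, -0.1808, 0.3792]
ee_rot: [3.141, -0.0, -2.78]
force: [1.0, 0.5, -1.9]
width: 0.0276
```

Call:
{"method": "move_arm", "body": {
  "deltas": [
    [3,32,0,0,0,0],
    [3,32,0,0,0,0],
    [3,32,0,0,0,0],
    [3,32,0,0,0,0],
    [3,32,0,0,0,0]
  ]
}}

```text
t: 5.42
eef_pos: [0.4857, -0.0205, 0.3794]
ee_rot: [3.141, -0.0, -2.779]
force: [0.5, -0.8, -1.2]
width: 0.0272
```

Call:
{"method": "move_arm", "body": {
  "deltas": [
    [4,32,0,0,0,0],
    [4,32,0,0,0,0],
    [3,32,0,0,0,0],
    [2,25,0,0,0,0],
    [2,13,0,0,0,0]
  ]
}}

```text
t: 5.83
eef_pos: [0.501, 0.1145, 0.3792]
ee_rot: [3.141, -0.0, -2.777]
force: [-1.4, 0.0, -2.2]
width: 0.0272
```

Call:
{"method": "move_arm", "body": {
  "deltas": [
    [0,0,-15,0,0,0],
    [0,0,-20,0,0,0],
    [0,0,-20,0,0,0],
    [0,0,-10,0,0,0],
    [0,0,0,0,0,0]
  ]
}}

```text
t: 6.25
eef_pos: [0.5003, 0.1113, 0.3122]
ee_rot: [-3.141, -0.005, -2.78]
force: [-0.3, -0.2, -2.4]
width: 0.0271
```

Call:
{"method": "move_arm", "body": {
  "deltas": [
    [0,0,0,0,0,0],
    [0,0,0,0,0,0],
    [0,0,0,0,0,0],
    [0,0,0,0,0,0],
    [0,0,0,0,0,0]
  ]
}}

```text
t: 6.67
eef_pos: [0.5013, 0.112, 0.3153]
ee_rot: [3.141, 0.001, -2.779]
force: [-0.2, -0.4, -1.8]
width: 0.0272
```

Run:
```python
from h import *
s=arm.get_state();print(s["eef_pos"],s["ee_rot"],s["force"],s["moment"],s["width"])
s1=arm.grab_frame("scene")[:,:,::-1]; print(arm.get_state()["force"],arm.get_state()["eef_pos"])
a=cv2.resize(s1[120:260,220:370],None,fx=4,fy=4,interpolation=cv2.INTER_CUBIC)
cv2.imwrite("pics/crop4.png",a)
```

```text
[0.50128846 0.11200378 0.31529683] [ 3.14127870e+00  1.30234907e-03 -2.77892309e+00] [-0.16896476 -0.38737179 -1.79815024] [-0.01399298 -0.0522347  -0.02224112] 0.027217532983111067
[-0.33510132 -0.84821695 -1.74707014] [0.50126291 0.11199916 0.31512711]
```

View pics/crop4.png

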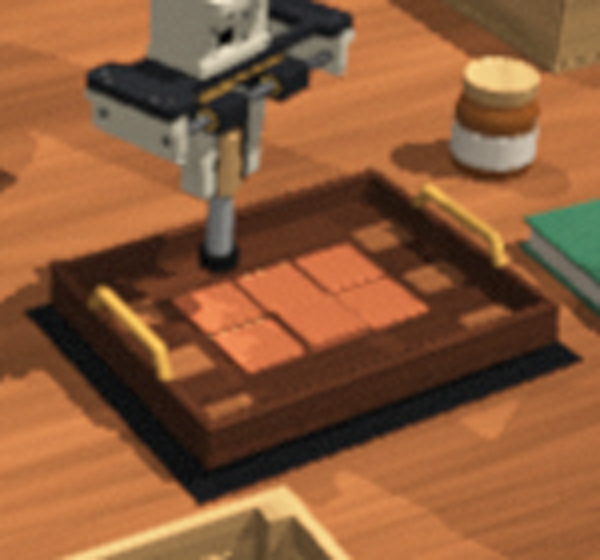

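The tamper is upright above the near-left tile (foot at crop 218,258). Descending slowly to touch it; the force bias is about -1.8 N.

Call:
{"method": "move_arm", "body": {
  "deltas": [
    [0,1,-8,0,0,0],
    [0,1,-10,0,0,0],
    [0,0,-8,0,0,0],
    [0,0,0,0,0,0],
    [0,0,0,0,0,0]
  ]
}}

```text
t: 7.13
eef_pos: [0.5009, 0.1139, 0.2875]
ee_rot: [-3.141, -0.002, -2.779]
force: [0.4, 0.6, -2.4]
width: 0.0273
```

Call:
{"method": "move_arm", "body": {
  "deltas": [
    [0,0,-0.8,0,0,0],
    [0,0,-0.8,0,0,0],
    [0,0,-0.8,0,0,0],
    [0,0,-0.8,0,0,0],
    [0,0,-0.8,0,0,0]
  ]
}}

```text
t: 7.55
eef_pos: [0.5012, 0.114, 0.2847]
ee_rot: [3.142, 0.0, -2.779]
force: [0.0, 0.2, -2.1]
width: 0.0271
```

Call:
{"method": "move_arm", "body": {
  "deltas": [
    [0,0,-0.5,0,0,0],
    [0,0,-0.5,0,0,0],
    [0,0,-0.5,0,0,0],
    [0,0,-0.3,0,0,0],
    [0,0,0,0,0,0]
  ]
}}

```text
t: 7.97
eef_pos: [0.5012, 0.114, 0.2827]
ee_rot: [3.142, -0.0, -2.779]
force: [-0.5, -0.7, -1.8]
width: 0.0276
```

Call:
{"method": "move_arm", "body": {
  "deltas": [
    [0,0,-0.4,0,0,0],
    [0,0,-0.4,0,0,0],
    [0,0,-0.4,0,0,0],
    [0,0,-0.3,0,0,0],
    [0,0,0,0,0,0]
  ]
}}

```text
t: 8.38
eef_pos: [0.5012, 0.114, 0.2812]
ee_rot: [-3.142, -0.0, -2.779]
force: [0.1, 0.1, -2.6]
width: 0.0272
```

Call:
{"method": "move_arm", "body": {
  "deltas": [
    [0,0,-0.4,0,0,0],
    [0,0,-0.4,0,0,0],
    [0,0,-0.2,0,0,0],
    [0,0,0,0,0,0],
    [0,0,0,0,0,0]
  ]
}}

```text
t: 8.8
eef_pos: [0.5012, 0.114, 0.2802]
ee_rot: [-3.142, -0.0, -2.779]
force: [-0.0, 0.6, -2.5]
width: 0.0273
```

Call:
{"method": "move_arm", "body": {
  "deltas": [
    [0,0,-0.4,0,0,0],
    [0,0,-0.4,0,0,0],
    [0,0,-0.2,0,0,0],
    [0,0,0,0,0,0],
    [0,0,0,0,0,0]
  ]
}}

```text
t: 9.22
eef_pos: [0.5012, 0.114, 0.2792]
ee_rot: [-3.142, -0.0, -2.779]
force: [0.0, -0.6, -2.5]
width: 0.0275
```

Call:
{"method": "move_arm", "body": {
  "deltas": [
    [0,0,-0.4,0,0,0],
    [0,0,-0.4,0,0,0],
    [0,0,-0.2,0,0,0],
    [0,0,0,0,0,0],
    [0,0,0,0,0,0]
  ]
}}

```text
t: 9.63
eef_pos: [0.5012, 0.114, 0.2782]
ee_rot: [3.142, -0.0, -2.779]
force: [0.5, -0.0, -1.4]
width: 0.0274
```

Call:
{"method": "move_arm", "body": {
  "deltas": [
    [0,0,-0.4,0,0,0],
    [0,0,-0.4,0,0,0],
    [0,0,-0.2,0,0,0],
    [0,0,0,0,0,0],
    [0,0,0,0,0,0]
  ]
}}

```text
t: 10.05
eef_pos: [0.5012, 0.114, 0.2772]
ee_rot: [-3.142, -0.0, -2.779]
force: [0.5, -1.1, -1.2]
width: 0.0271
```

Call:
{"method": "move_arm", "body": {
  "deltas": [
    [0,0,-0.3,0,0,0],
    [0,0,-0.3,0,0,0],
    [0,0,0,0,0,0],
    [0,0,0,0,0,0],
    [0,0,0,0,0,0]
  ]
}}

```text
t: 10.47
eef_pos: [0.5012, 0.114, 0.2767]
ee_rot: [-3.142, 0.0, -2.779]
force: [0.9, 0.1, -2.5]
width: 0.0273
```

Call:
{"method": "move_arm", "body": {
  "deltas": [
    [0,0,-0.4,0,0,0],
    [0,0,-0.4,0,0,0],
    [0,0,-0.2,0,0,0],
    [0,0,0,0,0,0],
    [0,0,0,0,0,0]
  ]
}}

```text
t: 10.88
eef_pos: [0.5012, 0.114, 0.2756]
ee_rot: [-3.142, 0.0, -2.779]
force: [0.3, -0.7, -2.4]
width: 0.0273
```

Call:
{"method": "move_arm", "body": {
  "deltas": [
    [0,0,-0.4,0,0,0],
    [0,0,-0.4,0,0,0],
    [0,0,-0.2,0,0,0],
    [0,0,0,0,0,0],
    [0,0,0,0,0,0]
  ]
}}

```text
t: 11.3
eef_pos: [0.5012, 0.114, 0.2748]
ee_rot: [-3.142, 0.0, -2.779]
force: [-0.8, -1.2, 0.1]
width: 0.0272
```

Call:
{"method": "move_arm", "body": {
  "deltas": [
    [0,0,-0.3,0,0,0],
    [0,0,0,0,0,0],
    [0,0,0,0,0,0],
    [0,0,0,0,0,0],
    [0,0,0,0,0,0]
  ]
}}

```text
t: 11.72
eef_pos: [0.5013, 0.114, 0.2748]
ee_rot: [-3.141, 0.001, -2.779]
force: [-1.6, 0.7, 5.0]
width: 0.0273
```

Run:
```python
from h import *
for i in range(3):
    s=arm.get_state();print(s["eef_pos"].round(5),s["force"].round(2)); arm.grab_frame("top")
```

```text
[0.50128 0.11404 0.27481] [-1.6  0.7  5. ]
[0.50129 0.11404 0.2748 ] [-1.99 -0.14  5.18]
[0.5013  0.11405 0.27484] [-2.11  0.02  5.  ]
```

Contact at TCP z = 0.2748 (7 N, no sinking), with stiffness around 17 N/mm. Next, the suspect tile (mat -27, 0).

Call:
{"method": "move_arm", "body": {
  "deltas": [
    [0,0,4.6,0,0,0],
    [0,0,5,0,0,0],
    [-1.2,18,0,0,0,0],
    [-1.2,20,0,0,0,0],
    [-1.1,16,0,0,0,0]
  ]
}}

```text
t: 12.28
eef_pos: [0.4977, 0.1688, 0.2843]
ee_rot: [3.141, 0.001, -2.78]
force: [0.0, 0.4, -1.8]
width: 0.0273
```

Call:
{"method": "move_arm", "body": {
  "deltas": [
    [0,0,0,0,0,0],
    [0,0,-1.5,0,0,0],
    [0,0,-1.5,0,0,0],
    [0,0,-1,0,0,0],
    [0,0,-0.6,0,0,0]
  ]
}}

```text
t: 12.7
eef_pos: [0.4976, 0.1674, 0.2791]
ee_rot: [-3.141, -0.001, -2.78]
force: [0.5, -0.0, -2.0]
width: 0.027
```

Call:
{"method": "move_arm", "body": {
  "deltas": [
    [0,0,0,0,0,0],
    [0,0,0,0,0,0],
    [0,0,0,0,0,0],
    [0,0,0,0,0,0],
    [0,0,0,0,0,0]
  ]
}}

```text
t: 13.12
eef_pos: [0.4977, 0.1679, 0.2794]
ee_rot: [3.142, 0.0, -2.779]
force: [-0.9, -0.3, -2.0]
width: 0.0272
```

Call:
{"method": "move_arm", "body": {
  "deltas": [
    [0,0,-0.2,0,0,0],
    [0,0,-0.2,0,0,0],
    [0,0,-0.1,0,0,0],
    [0,0,0,0,0,0],
    [0,0,0,0,0,0]
  ]
}}

```text
t: 13.53
eef_pos: [0.4977, 0.168, 0.2788]
ee_rot: [-3.142, -0.0, -2.779]
force: [0.9, 0.3, -1.5]
width: 0.0272
```

Call:
{"method": "move_arm", "body": {
  "deltas": [
    [0,0,-0.2,0,0,0],
    [0,0,-0.2,0,0,0],
    [0,0,0,0,0,0],
    [0,0,0,0,0,0],
    [0,0,0,0,0,0]
  ]
}}

```text
t: 13.95
eef_pos: [0.4977, 0.168, 0.2785]
ee_rot: [3.142, 0.0, -2.779]
force: [0.5, -0.6, -1.9]
width: 0.0274
```

Call:
{"method": "move_arm", "body": {
  "deltas": [
    [0,0,-0.2,0,0,0],
    [0,0,-0.2,0,0,0],
    [0,0,0,0,0,0],
    [0,0,0,0,0,0],
    [0,0,0,0,0,0]
  ]
}}

```text
t: 14.37
eef_pos: [0.4977, 0.168, 0.2781]
ee_rot: [-3.142, 0.0, -2.779]
force: [0.1, -0.4, -2.1]
width: 0.0272
```

Call:
{"method": "move_arm", "body": {
  "deltas": [
    [0,0,-0.2,0,0,0],
    [0,0,-0.2,0,0,0],
    [0,0,0,0,0,0],
    [0,0,0,0,0,0],
    [0,0,0,0,0,0]
  ]
}}

```text
t: 14.78
eef_pos: [0.4977, 0.168, 0.2777]
ee_rot: [-3.142, 0.0, -2.779]
force: [-0.8, 0.4, -1.5]
width: 0.0274
```

Call:
{"method": "move_arm", "body": {
  "deltas": [
    [0,0,-0.2,0,0,0],
    [0,0,-0.2,0,0,0],
    [0,0,0,0,0,0],
    [0,0,0,0,0,0],
    [0,0,0,0,0,0]
  ]
}}

```text
t: 15.2
eef_pos: [0.4977, 0.168, 0.2772]
ee_rot: [-3.142, 0.0, -2.779]
force: [-0.8, 0.2, -2.0]
width: 0.0276
```

Call:
{"method": "move_arm", "body": {
  "deltas": [
    [0,0,-0.4,0,0,0],
    [0,0,-0.4,0,0,0],
    [0,0,-0.4,0,0,0],
    [0,0,-0.3,0,0,0],
    [0,0,0,0,0,0]
  ]
}}

```text
t: 15.62
eef_pos: [0.4976, 0.168, 0.2756]
ee_rot: [-3.142, -0.0, -2.779]
force: [0.2, -0.1, -2.3]
width: 0.0277
```

Call:
{"method": "move_arm", "body": {
  "deltas": [
    [0,0,-0.4,0,0,0],
    [0,0,-0.4,0,0,0],
    [0,0,-0.3,0,0,0],
    [0,0,0,0,0,0],
    [0,0,0,0,0,0]
  ]
}}

```text
t: 16.03
eef_pos: [0.4977, 0.168, 0.2748]
ee_rot: [3.142, 0.0, -2.779]
force: [-0.5, 0.0, 0.5]
width: 0.0273
```

Same height, 0.2748, so these two are level tiles, and the proud one should touch at 0.2778–0.2790. In the scene crop the gap behind the near-middle tile (27, 0) is hidden, so I touch that next.

Call:
{"method": "move_arm", "body": {
  "deltas": [
    [0,0,4.4,0,0,0],
    [0,0,5,0,0,0],
    [18,1,0,0,0,0],
    [20,1,0,0,0,0],
    [16,1,0,0,0,0]
  ]
}}

```text
t: 16.45
eef_pos: [0.5528, 0.1713, 0.2849]
ee_rot: [3.141, 0.001, -2.778]
force: [0.1, 0.0, -2.6]
width: 0.0275
```

Call:
{"method": "move_arm", "body": {
  "deltas": [
    [0,0,0,0,0,0],
    [0,0,-1.5,0,0,0],
    [0,0,-1.5,0,0,0],
    [0,0,-1,0,0,0],
    [0,0,-0.5,0,0,0]
  ]
}}

```text
t: 16.87
eef_pos: [0.5511, 0.1709, 0.2794]
ee_rot: [3.142, -0.0, -2.779]
force: [-0.2, -0.4, -1.9]
width: 0.0274
```

Call:
{"method": "move_arm", "body": {
  "deltas": [
    [0,0,0,0,0,0],
    [0,0,0,0,0,0],
    [0,0,0,0,0,0],
    [0,0,0,0,0,0],
    [0,0,0,0,0,0]
  ]
}}

```text
t: 17.28
eef_pos: [0.5516, 0.171, 0.2797]
ee_rot: [3.142, 0.0, -2.779]
force: [1.0, -0.1, -2.0]
width: 0.0276
```

Call:
{"method": "move_arm", "body": {
  "deltas": [
    [0,0,-0.2,0,0,0],
    [0,0,-0.2,0,0,0],
    [0,0,-0.2,0,0,0],
    [0,0,0,0,0,0],
    [0,0,0,0,0,0]
  ]
}}

```text
t: 17.7
eef_pos: [0.5517, 0.171, 0.279]
ee_rot: [-3.142, 0.0, -2.779]
force: [-1.4, 0.6, -0.3]
width: 0.0276
```

Call:
{"method": "move_arm", "body": {
  "deltas": [
    [0,0,-0.3,0,0,0],
    [0,0,0,0,0,0],
    [0,0,0,0,0,0],
    [0,0,0,0,0,0],
    [0,0,0,0,0,0]
  ]
}}

```text
t: 18.12
eef_pos: [0.5518, 0.171, 0.279]
ee_rot: [-3.142, 0.0, -2.779]
force: [-1.4, 0.2, 3.6]
width: 0.0272
```

Contact at 0.2790, so this tile is 4.2 mm proud. Now pressing it down gradually toward 0.2748.

Call:
{"method": "move_arm", "body": {
  "deltas": [
    [0,0,-0.3,0,0,0],
    [0,0,-0.3,0,0,0],
    [0,0,0,0,0,0],
    [0,0,0,0,0,0],
    [0,0,0,0,0,0]
  ]
}}

```text
t: 18.53
eef_pos: [0.5518, 0.1711, 0.2789]
ee_rot: [-3.141, 0.001, -2.778]
force: [-2.8, -1.4, 8.4]
width: 0.0274
```

Call:
{"method": "move_arm", "body": {
  "deltas": [
    [0,0,-0.4,0,0,0],
    [0,0,-0.4,0,0,0],
    [0,0,0,0,0,0],
    [0,0,0,0,0,0],
    [0,0,0,0,0,0]
  ]
}}

```text
t: 18.95
eef_pos: [0.5518, 0.1711, 0.2782]
ee_rot: [-3.141, 0.001, -2.778]
force: [-3.2, -0.4, 10.1]
width: 0.0271
```

Call:
{"method": "move_arm", "body": {
  "deltas": [
    [0,0,-0.4,0,0,0],
    [0,0,-0.4,0,0,0],
    [0,0,-0.4,0,0,0],
    [0,0,0,0,0,0],
    [0,0,0,0,0,0]
  ]
}}

```text
t: 19.37
eef_pos: [0.5518, 0.171, 0.2771]
ee_rot: [-3.141, 0.001, -2.778]
force: [-3.3, -0.6, 10.9]
width: 0.0271
```

Call:
{"method": "move_arm", "body": {
  "deltas": [
    [0,0,-0.4,0,0,0],
    [0,0,-0.4,0,0,0],
    [0,0,-0.4,0,0,0],
    [0,0,0,0,0,0],
    [0,0,0,0,0,0]
  ]
}}

```text
t: 19.78
eef_pos: [0.5518, 0.171, 0.2759]
ee_rot: [-3.141, 0.001, -2.779]
force: [-3.7, -0.2, 9.6]
width: 0.0275
```

Call:
{"method": "move_arm", "body": {
  "deltas": [
    [0,0,-0.3,0,0,0],
    [0,0,-0.3,0,0,0],
    [0,0,0,0,0,0],
    [0,0,0,0,0,0],
    [0,0,0,0,0,0]
  ]
}}

```text
t: 20.2
eef_pos: [0.5518, 0.171, 0.2752]
ee_rot: [-3.141, 0.001, -2.778]
force: [-3.4, -0.8, 9.2]
width: 0.027
```

Run:
```python
from h import *
for i in range(3):
    s=arm.get_state();print(s["eef_pos"].round(5),s["force"].round(2)); arm.grab_frame("top")
```

```text
[0.5518  0.17104 0.27521] [-3.43 -0.8   9.22]
[0.55181 0.17103 0.27523] [-3.15 -0.19  9.43]
[0.55182 0.17102 0.2752 ] [-2.83 -0.64  9.2 ]
```

Call:
{"method": "move_arm", "body": {
  "deltas": [
    [0,0,-0.3,0,0,0],
    [0,0,0,0,0,0],
    [0,0,0,0,0,0],
    [0,0,0,0,0,0],
    [0,0,0,0,0,0]
  ]
}}

```text
t: 20.77
eef_pos: [0.5518, 0.1711, 0.2749]
ee_rot: [-3.141, 0.001, -2.778]
force: [-2.5, 0.0, 9.7]
width: 0.0272
```

Measured 0.2749. Now checking against a not-yet-touched neighbour (27, -54) for any slip in the grip.

Call:
{"method": "move_arm", "body": {
  "deltas": [
    [0,0,5,0,0,0],
    [0,0,4.9,0,0,0],
    [1.1,-18,0,0,0,0],
    [1.1,-20,0,0,0,0],
    [1,-16,0,0,0,0]
  ]
}}

```text
t: 21.18
eef_pos: [0.5547, 0.1164, 0.2838]
ee_rot: [3.141, -0.0, -2.778]
force: [-0.7, -0.8, -1.9]
width: 0.0275
```

Call:
{"method": "move_arm", "body": {
  "deltas": [
    [0,0,0,0,0,0],
    [0,0,-1.5,0,0,0],
    [0,0,-2,0,0,0],
    [0,0,-2,0,0,0],
    [0,0,-1.5,0,0,0]
  ]
}}

```text
t: 21.6
eef_pos: [0.5548, 0.1176, 0.2764]
ee_rot: [3.142, -0.0, -2.778]
force: [0.0, -0.1, -1.7]
width: 0.0274
```

Call:
{"method": "move_arm", "body": {
  "deltas": [
    [0,0,-0.5,0,0,0],
    [0,0,-0.5,0,0,0],
    [0,0,0,0,0,0],
    [0,0,0,0,0,0],
    [0,0,0,0,0,0]
  ]
}}

```text
t: 22.02
eef_pos: [0.5549, 0.1171, 0.2759]
ee_rot: [3.142, 0.0, -2.779]
force: [-0.4, -0.7, -2.3]
width: 0.0274
```

Call:
{"method": "move_arm", "body": {
  "deltas": [
    [0,0,-0.5,0,0,0],
    [0,0,-0.5,0,0,0],
    [0,0,0,0,0,0],
    [0,0,0,0,0,0],
    [0,0,0,0,0,0]
  ]
}}

```text
t: 22.43
eef_pos: [0.5549, 0.117, 0.2749]
ee_rot: [3.142, 0.0, -2.779]
force: [-0.6, -0.7, -1.6]
width: 0.0271
```

Call:
{"method": "move_arm", "body": {
  "deltas": [
    [0,0,-0.3,0,0,0],
    [0,0,0,0,0,0],
    [0,0,0,0,0,0],
    [0,0,0,0,0,0],
    [0,0,0,0,0,0]
  ]
}}

```text
t: 22.85
eef_pos: [0.5549, 0.117, 0.2748]
ee_rot: [-3.142, 0.0, -2.779]
force: [-1.3, -0.7, 3.8]
width: 0.0274
```

Run:
```python
from h import *
for i in range(2):
    s=arm.get_state();print(s["eef_pos"].round(5),s["force"].round(2)); arm.grab_frame("top")
```

```text
[0.55494 0.11702 0.27482] [-1.28 -0.74  3.79]
[0.55496 0.11701 0.27483] [-1.38  0.37  4.48]
```

Level reference is unchanged at 0.2748, so the tamper has not slipped and the pressed tile is level within about 0.1 mm. Returning to the coaster.

Call:
{"method": "move_arm", "body": {
  "deltas": [
    [0,0,10,0,0,0],
    [0,0,25,0,0,0],
    [0,0,30,0,0,0],
    [0,0,25,0,0,0],
    [0,0,15,0,0,0]
  ]
}}

```text
t: 23.37
eef_pos: [0.5552, 0.1171, 0.3829]
ee_rot: [3.142, 0.003, -2.778]
force: [0.8, 0.6, -2.0]
width: 0.0272
```

Call:
{"method": "move_arm", "body": {
  "deltas": [
    [-3,-15,0,0,0,0],
    [-6,-25,0,0,0,0],
    [-7,-32,0,0,0,0],
    [-7,-32,0,0,0,0],
    [-7,-32,0,0,0,0]
  ]
}}

```text
t: 23.78
eef_pos: [0.5238, -0.0205, 0.3791]
ee_rot: [3.141, -0.001, -2.778]
force: [1.3, -0.8, -1.8]
width: 0.0276
```

Call:
{"method": "move_arm", "body": {
  "deltas": [
    [-7,-32,0,0,0,0],
    [-7,-32,0,0,0,0],
    [-7,-32,0,0,0,0],
    [-7,-32,0,0,0,0],
    [-7,-32,0,0,0,0]
  ]
}}

```text
t: 24.2
eef_pos: [0.4886, -0.1807, 0.3792]
ee_rot: [3.141, -0.001, -2.779]
force: [1.3, -0.1, -2.4]
width: 0.0273
```

Call:
{"method": "move_arm", "body": {
  "deltas": [
    [-8,-32,0,0,0,0],
    [-8,-32,0,0,0,0],
    [-7,-32,0,0,0,0],
    [-6,-26,0,0,0,0],
    [-4,-17,0,0,0,0]
  ]
}}

```text
t: 24.62
eef_pos: [0.4553, -0.3203, 0.3789]
ee_rot: [3.141, -0.001, -2.781]
force: [0.8, 0.1, -2.1]
width: 0.0274
```

Call:
{"method": "move_arm", "body": {
  "deltas": [
    [0,0,0,0,0,0],
    [0,0,0,0,0,0],
    [0,0,0,0,0,0],
    [0,0,0,0,0,0],
    [0,0,0,0,0,0]
  ]
}}

```text
t: 25.03
eef_pos: [0.457, -0.3173, 0.3796]
ee_rot: [3.142, 0.0, -2.778]
force: [-0.6, 0.3, -1.9]
width: 0.0271
```

Call:
{"method": "move_arm", "body": {
  "deltas": [
    [-1,0,-15,0,0,0],
    [-1,0,-30,0,0,0],
    [0,0,-35,0,0,0],
    [0,0,-28,0,0,0],
    [0,0,-12,0,0,0]
  ]
}}

```text
t: 25.45
eef_pos: [0.4537, -0.3167, 0.2559]
ee_rot: [3.138, -0.003, -2.778]
force: [-0.3, 0.4, -1.9]
width: 0.0272
```

Call:
{"method": "move_arm", "body": {
  "deltas": [
    [0,0,-4,0,0,0],
    [0,0,-2,0,0,0],
    [0,0,0,0,0,0],
    [0,0,0,0,0,0],
    [0,0,0,0,0,0]
  ]
}}

```text
t: 25.87
eef_pos: [0.4554, -0.318, 0.2549]
ee_rot: [-3.14, 0.002, -2.778]
force: [-0.3, -0.6, -2.4]
width: 0.0276
```

Call:
{"method": "move_arm", "body": {
  "deltas": [
    [0,0,-1.5,0,0,0],
    [0,0,-1.5,0,0,0],
    [0,0,-1,0,0,0],
    [0,0,-0.5,0,0,0],
    [0,0,0,0,0,0]
  ]
}}

```text
t: 26.28
eef_pos: [0.455, -0.3181, 0.2495]
ee_rot: [-3.141, 0.0, -2.779]
force: [-1.1, 0.6, 2.8]
width: 0.0271
```

Call:
{"method": "move_arm", "body": {
  "deltas": [
    [0,0,0,0,0,0],
    [0,0,0,0,0,0],
    [0,0,0,0,0,0],
    [0,0,0,0,0,0],
    [0,0,0,0,0,0]
  ]
}}

```text
t: 26.7
eef_pos: [0.455, -0.318, 0.2495]
ee_rot: [-3.141, 0.0, -2.779]
force: [-2.0, 0.8, 6.1]
width: 0.027
```

Seated on the coaster at the original height. Easing the load and opening.

Call:
{"method": "move_arm", "body": {
  "deltas": [
    [0,0,0.4,0,0,0],
    [0,0,0,0,0,0],
    [0,0,0,0,0,0],
    [0,0,0,0,0,0],
    [0,0,0,0,0,0]
  ]
}}

```text
t: 27.12
eef_pos: [0.455, -0.318, 0.2495]
ee_rot: [-3.141, 0.0, -2.779]
force: [-0.6, 1.0, 1.7]
width: 0.0275
```

Call:
{"method": "move_arm", "body": {
  "deltas": [
    [0,0,0,0,0,0],
    [0,0,0,0,0,0],
    [0,0,0,0,0,0],
    [0,0,0,0,0,0],
    [0,0,0,0,0,0]
  ],
  "claw": 0
}}

```text
t: 27.53
eef_pos: [0.4549, -0.318, 0.2493]
ee_rot: [3.142, -0.0, -2.779]
force: [-0.4, 0.2, 0.2]
width: 0.0552
```

Call:
{"method": "move_arm", "body": {
  "deltas": [
    [0,0,0,0,0,0],
    [0,0,0,0,0,0],
    [0,0,0,0,0,0],
    [0,0,0,0,0,0],
    [0,0,0,0,0,0]
  ]
}}

```text
t: 27.95
eef_pos: [0.4549, -0.318, 0.2494]
ee_rot: [-3.142, 0.0, -2.779]
force: [0.3, 0.0, -0.7]
width: 0.0856
```

Call:
{"method": "move_arm", "body": {
  "deltas": [
    [0,0,10,0,0,0],
    [0,0,25,0,0,0],
    [0,0,35,0,0,0],
    [0,0,35,0,0,0],
    [0,0,25,0,0,0]
  ]
}}

```text
t: 28.37
eef_pos: [0.455, -0.3182, 0.3835]
ee_rot: [-3.139, 0.002, -2.778]
force: [0.6, -0.1, -0.1]
width: 0.0876
```

Call:
{"method": "move_arm", "body": {
  "deltas": [
    [-10,-20,10,0,0,0],
    [-15,-30,0,0,0,0],
    [-15,-30,0,0,0,0],
    [-10,-20,0,0,0,0],
    [0,0,0,0,0,0]
  ]
}}

```text
t: 28.78
eef_pos: [0.4031, -0.4206, 0.3903]
ee_rot: [-3.141, -0.0, -2.781]
force: [-0.1, 0.7, -0.7]
width: 0.0876
```

Run:
```python
from h import *
s1=arm.grab_frame("scene")[:,:,::-1];t1=arm.grab_frame("top")[:,:,::-1];s0=cv2.imread("pics/scene0.png")
R=lambda im,x0,y0,w,h,k:cv2.resize(im[y0:y0+h,x0:x0+w],None,fx=k,fy=k,interpolation=cv2.INTER_CUBIC)
cv2.imwrite("pics/end.png",np.hstack([np.vstack([R(s1,50,160,130,100,3),R(t1,320,140,130,100,3)]),np.vstack([R(s0,235,155,130,100,3),R(s1,235,155,130,100,3)])]))
print(arm.get_state()["eef_pos"])
```

```text
[ 0.40418506 -0.41864809  0.38996582]
```

View pics/end.png

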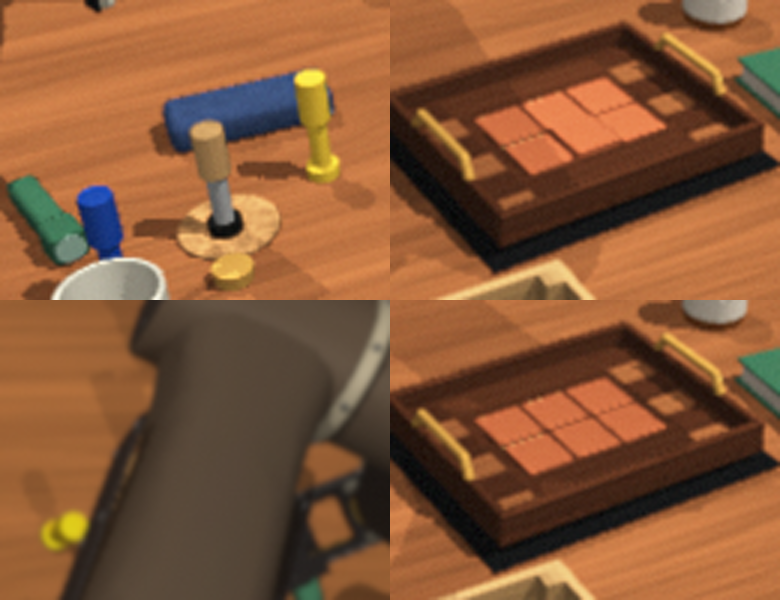

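The tamper stands upright on the coaster with its foot at crop (225,225), the bystanders are undisturbed, and the tile grid now looks flush: the gap behind the near-middle tile shows again. Handing in.

```bash
python3 -c "
from station import arm
print(arm.job_done())"
```

```text
the job is handed in; nothing more can be done
None
```

The proud tile is pressed level, the tamper is back upright on its coaster, and I handed the job in at about 29 s of the 67 s allowed.

- **Finding it:** light touches of about 7 N or less gave contact at TCP z 0.2748 on tiles (-27,-54) and (-27,0). Tile (27,0) met the foot at 0.2790, so it stood 4.2 mm proud.
- **Pressing it:** I pushed that tile down at about 12 N until the TCP read 0.2749 under load.
- **Slip check:** touching tile (27,-54) afterwards gave 0.2748 again, so the tamper had not slipped in the grip and the pressed tile is level to about 0.1 mm.
- **Putting it back:** the foot sat on the coaster at its original height. The final scene picture shows the tamper upright, the tile gaps even, and the bystanders visible in the crops undisturbed.

I did not touch tiles (-27,54) and (27,54), since the proud one was already found. I also did not re-touch the pressed tile after lifting off. In the last top view the arm hid the coaster, so the final check of the tamper rests on the scene view alone. No checks disagreed.

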